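# Open the curing case back to its stop

### The job

Take the weight off the lid of the plaster curing case and set it down gently, upright, in the shallow tray beside the case. Then swing the lid open by its handle, slowly, until you feel it bear firmly but gently against the stop bar behind it (never leaning on the bar hard or banging into it), and let go, leaving it resting there. Leave the other things on the bench alone.

Things in the scene. Friction and masses are not known exactly. Their poses are not given: they have to be found in the camera images.
- case: Plywood box 160 (its x) by 220 (its y) by 70 mm high, fixed to the bench, with a flat plaster cast inside. Origin: centre of its underside. The lid is hinged along its +x side; the lid's handle sticks out over its -x side. Its +x points roughly to the robot's left (world +y), turned by up to 0.3 rad either way.
- lid (a joint): Hinge angle of the lid in rad: 0 shut (the start), grows as it opens, pi/2 upright. Stiff friction hinge, about 0.4 N m: the lid (aluminium plate, 160 by 220 by 10 mm, 0.3 to 0.6 kg) stays where it is left past about 1 rad (nearer shut it may sink back). It meets the stop bar at some angle between 1.62 and 2.04, different every time and not reported.
- lid_hinge (a point): Point on the hinge axis, mid-width, 70.5 mm above the bench; the axis runs along the case's y. Its frame turns with the lid: x points from the free edge to the hinge, z out of the lid's outer face.
- lid_handle (a point): Centre of the lid's handle, a steel crossbar 16 mm in diameter and 40 mm long, parallel to the hinge axis, on a 12 mm wide central stem, 28 mm out from the lid's free edge: 188 mm from the hinge axis along the lid and 5 mm out (to the outer face). Its two flat ends can be pinched (40 mm apart) from above with the fingers closing along the hinge axis; the bar then pivots between the fingers as the lid swings. Shut, it is 75 mm above the bench.
- stop_bracket: Two fixed steel brackets behind the hinge, 195 mm high, carrying the stop bar: rubber-sleeved, 20 mm thick, sprung (gives 4 mm at 10 N), parallel to the hinge axis, 181 mm above the bench, clamped somewhere along their slots. Origin: that of the case; it does not tell where the bar is. Firm rest 3 to 15 N, limit 25 N; a push at the handle reaches it 1.5 times as strong.
- weight: Turned steel weight, 0.45 to 0.85 kg, standing on the lid: base 60 mm in diameter and 37 mm high, narrow neck, round grip knob 28 mm in diameter from 49 to 68 mm above its underside. Origin: centre of its underside; z up its axis.
- tray: Shallow open plastic tray 150 by 150 by 28 mm, walls and floor 5 mm, loose on the bench. Origin: centre of its underside.
- relief_tile: Bystander: square plaster relief tile 130 by 130 by 25 mm lying on the bench. Origin: centre of its underside.
- bowl: Bystander: mixing bowl 120 mm across, 60 mm high. Origin: centre of its underside.
- carton: Bystander: closed carton 120 by 220 by 70 mm. Origin: centre of its underside.
- spatula: Bystander: a spatula lying on the bench.
Mind the look-alikes: they are no part of the job. Several things look just like the tray: the one meant starts farthest from the robot's base. Of the things shaped like the weight, the steel one is meant.

How it is judged:
On the way, in this order (a step that is already met when the one before it is completed fails the run):
1. the weight stands upright in the tray, released (x of weight in the frame of tray between -0.045 and 0.045 m and y of weight in the frame of tray between -0.045 and 0.045 m and z of weight in the frame of tray below 0.012 m and angle between weight's own z axis and vertical below 0.1 rad and linear speed of weight below 0.03 m/s and contact force between the fingers and weight below 0.1 N), for 0.2 s.
2. the lid is pressed against the stop bar (over 2 N) (contact force between lid and stop_bracket above 2 N), for 0.2 s.
At the end, for the whole second after the job is handed in: The weight stands upright (within 0.1 rad) and at rest on the tray's floor (its centre within 45 mm of the tray's middle along each side), the lid is open past upright (over 1.55 rad), at rest and still touching the stop bar (over 0.2 N), and both are released (all of step 1 and value of joint lid above 1.55 rad and contact force between lid and stop_bracket above 0.2 N and velocity of joint lid between -0.05 and 0.05 rad/s and contact force between the fingers and lid below 0.1 N).
It fails at once if the lid is forced or banged against the stop bar (over 25 N) (contact force between lid and stop_bracket above 25 N).
It fails at once if the lid is flung (over 1.5 rad/s) (velocity of joint lid above 1.5 rad/s).
It fails at once if the weight is dropped or banged into the tray (over 80 N) (contact force between weight and tray above 80 N).
It fails at once if the weight is tipped over (over 0.6 rad) (angle between weight's own z axis and vertical above 0.6 rad).
It fails at once if the relief tile, bowl, carton or spatula is disturbed (moved over 15 mm) (distance of any of relief_tile, bowl, carton, spatula from where it was at the start of the episode above 0.015 m).
It also fails if it takes over 70 s, if anything falls off the work surface, if the arm or the gripper's body presses on something with over 40 N, if the wrist force passes 120 N, or if a joint passes its speed limit or range.

### The arm

A 7-joint arm with a two-finger parallel gripper is mounted at the origin on the work surface. World frame = base frame: x ahead of the robot, y to its left, z up, the work surface at z = 0. Lengths are in m, angles in rad, forces in N, time in s.
With the tool pointing down it reaches from about 0.35 to 0.9 m from the base axis. Payload 8.1 kg.
Tool frame: the origin (TCP) lies midway between the tips of the shut fingers; the grasp point (between the pads) lies 19 mm behind it; z points along the fingers, x is the direction in which the jaws open and shut, and the axes are right-handed (so a half turn about z gives the same grasp; the last joint's range is limited). The gripper opens to 92 mm and grips with 3 to 60 N. Pads are 19 mm wide; open, the fingers measure 130 mm over their backs; the gripper's body (75 mm by 190 mm) begins 47 mm behind the grasp point.
Start: joints at [1.171, 0.434, 0.025, 1.573, -0.012, 1.134, -0.075], TCP at [0.183, -0.598, 0.227] pointing down, gripper open.
Joint ranges: [-2.62, 2.62], [-0.44, 2.09], [-1.27, 1.32], [0.08, 2.57], [-1.32, 4.46], [0.12, 2], [-2.74, 2.74]. Speed limits (rad/s): [2.22, 2.22, 3.01, 3.01, 3.14, 3.14, 3.14].

### API

Orientations are given as a rotation vector (axis times angle).
In Python, from cell import arm gives the robot as it stands. The module is installed in compiled form; this text tells all that it offers.
- The arm moves only by the tool play_rows, never from a script. Its argument "motion" is a list of rows, each a list of 7 numbers: the gripper's target within -1 to 1 (fully open at 1, half-way at 0, shut at -1), then the shift along the tool's x, y, z in mm, then the turn, a rotation vector about the tool's x, y, z in rad. In form: [[claw, tx, ty, tz, ax, ay, az], ...]. A call has 1 to 10 rows; each row is the pose to reach, as a shift and turn from the pose measured when the call began, along the tool's axes at that moment; what a row does not reach only later rows make up. A row lasts 1/10 s, in which the tool goes at most 50 mm and 8.59 degrees, less where a joint would pass 70% of its speed; a pose out of reach is approached as far as the arm can. A call with a gripper value outside its range is refused whole. The fingers move at their own pace and stop on an object; "force" is the grip in N (left out, the last holds). Time passes only in rows, so rows that repeat a pose let the fingers close. It gives the time, the measured TCP pose, the force and the opening at its end, in the units of the state.
- arm.observe(): the state, without advancing time (a new reading comes with each control period).
- arm.get_image(name): name is "scene" or "top" or "wrist"; returns a dict with "img" (480x640x3 uint8, blue, green, red), "depth" (480x640 float32, m along the optical axis (not along the pixel's ray), 0 where there is no reading), "K" (3x3 intrinsics, pixels), "rvec" (rotation vector, rad) and "tvec" (3), from world to camera coordinates, as OpenCV has them. Camera axes: x right, y down, z forward; pixel columns grow to the right and rows downward; lengths in m; the calibration is good to about 2 mm. The wrist camera is an equidistant fisheye: a pixel r from the principal point sees the ray r / f radians off the axis. A picture is of the moment at which its call begins.
- arm.sign_off(): hands the job in, once; it reports no verdict.
Trained networks look in a picture, given as the dict that the camera call returned (one of the last four; its "shot" number tells which), for a name from the list of things; names that differ only in an ending like _2 or _b are one class to them, and where a whole thing is asked for, a point or a joint stands for the part that bears it (a point fixed in the world has none). Each returns a list of dicts, best first, with "score" (0 to 1); they miss things now and then, are a little off and sometimes report something else, mostly with a low value. They report only what shows in the picture. A call takes as long as a camera call. They do not tell look-alikes from the thing itself.
- arm.look_for(picture, query): "box" ([left, top, width, height] as shares, 0 to 1, of the picture: columns of its width, rows of its height, round what is visible of it).
The state is a dict: "clock": time; "joints": joint angles; "dq": joint speeds; "joint_efforts": joint torques, N m; "position": TCP position; "ee_rot": TCP orientation; "force": force on the tool from outside, world axes, zero at the start; "ft_torque": the same for the moment, N m; "width": opening from 0.0 (shut) to 1.0 (fully open).
Only numpy, scipy, OpenCV 4.12 (cv2) and the standard library are available. Lean on these libraries where they do the work, as an engineer would, in place of code of your own. Each camera call takes 0.05 s, during which the arm holds its last target. There are 200 camera calls.

## Working session

There is one attempt and no reset: what is moved stays moved. The work goes in short steps, Python scripts to look and compute and a tool call to move; the robot and the scene stay as the last step left them, time stands still between calls to the robot, and variables do not carry over. Pictures are saved under pics/ and viewed, on a budget of 10 in all, crops included, one or two more only if the job needs it, and the job is handed in when it is done.

Besides the shell and the picture viewer there is one more tool, called after "Emit:" as a command line: name --pt "numbers of a row" for each row, then --argument value for the rest. play_rows: Moves the arm, as the interface text tells. Its arguments: {"type":"object","properties":{"motion":{"type":"array"},"force":{"type":"number"}},"required":["motion"]}

```bash
mkdir -p pics; cat > h.py <<'E'
import numpy as np, cv2
from cell import arm
def world(p,u,v,d=None):
    K=p["K"];R=cv2.Rodrigues(np.array(p["rvec"],float))[0];t=np.array(p["tvec"],float).ravel()
    if d is None:d=p["depth"][int(v),int(u)]
    return R.T@(np.array([(u-K[0][2])/K[0][0]*d,(v-K[1][2])/K[1][1]*d,d])-t)
def cloud(p):
    K=np.array(p["K"]);R=cv2.Rodrigues(np.array(p["rvec"],float))[0];t=np.array(p["tvec"],float).ravel()
    v,u=np.mgrid[0:480,0:640];d=p["depth"]
    c=np.stack([(u-K[0,2])/K[0,0]*d,(v-K[1,2])/K[1,1]*d,d],-1)
    w=(c-t)@R; w[d==0]=np.nan
    return w
E
python3 - <<'E'
from h import *
ims=[]
for n in("scene","top"):
    p=arm.get_image(n); np.savez("pics/%s.npz"%n,**p); im=p["img"].copy()
    print(n)
    for q in("case","lid","lid_handle","weight","tray","stop_bracket"):
        for r in arm.look_for(p,q)[:5]:
            l,t,w,h=r["box"];l*=640;w*=640;t*=480;h*=480
            u,v=l+w/2,t+h/2
            print(q,round(r["score"],2),[int(x) for x in(l,t,w,h)],world(p,u,v).round(3))
    cv2.imwrite("pics/%s0.png"%n,im)
print(arm.observe())
E
```

```text
scene
case 0.66 [294, 179, 150, 152] [0.532 0.139 0.078]
lid 0.78 [293, 225, 93, 87] [0.573 0.072 0.079]
lid_handle 0.64 [289, 226, 95, 83] [0.569 0.065 0.078]
weight 0.74 [345, 194, 24, 33] [0.37  0.112 0.036]
weight 0.6 [337, 222, 27, 33] [0.516 0.094 0.118]
tray 0.63 [195, 143, 64, 56] [ 0.224 -0.253  0.003]
tray 0.57 [160, 213, 69, 58] [ 0.474 -0.295  0.003]
stop_bracket 0.72 [376, 181, 68, 149] [ 0.469  0.25  -0.004]
top
case 0.72 [222, 167, 114, 113] [0.571 0.127 0.084]
lid 0.75 [265, 190, 69, 75] [0.559 0.067 0.081]
lid_handle 0.85 [261, 189, 73, 81] [0.555 0.073 0.079]
weight 0.88 [277, 233, 24, 24] [0.493 0.092 0.153]
weight 0.79 [272, 287, 24, 24] [0.358 0.106 0.071]
tray 0.97 [389, 242, 59, 50] [ 0.467 -0.284  0.004]
tray 0.77 [377, 314, 63, 71] [ 0.226 -0.254  0.002]
stop_bracket 0.67 [224, 166, 48, 114] [0.543 0.2   0.188]
{'clock': 0.7, 'joints': array([ 1.17139085,  0.4344534 ,  0.02499413,  1.57320466, -0.01160051,
        1.13398528, -0.07506896]), 'dq': array([ 2.18697923e-04, -2.94336609e-04,  1.04010432e-03,  2.47598844e-03,
        1.41500645e-03,  3.29093550e-04, -6.94548534e-05]), 'joint_efforts': array([ 6.62463772e-04, -6.67508626e+01,  9.84642841e-01, -3.14767420e+01,
       -6.05727453e-02,  3.25238798e-02,  2.85342088e-05]), 'position': array([ 0.18277527, -0.59769614,  0.22676894]), 'ee_rot': array([ 2.52539246e+00, -1.86859302e+00,  1.18956324e-04]), 'force': array([ 0.16994255, -0.49981738, -0.09192468]), 'ft_torque': array([-0.04637219,  0.02169401, -0.00851785]), 'width': 1.002502490027063}
```

View pics/scene0.png

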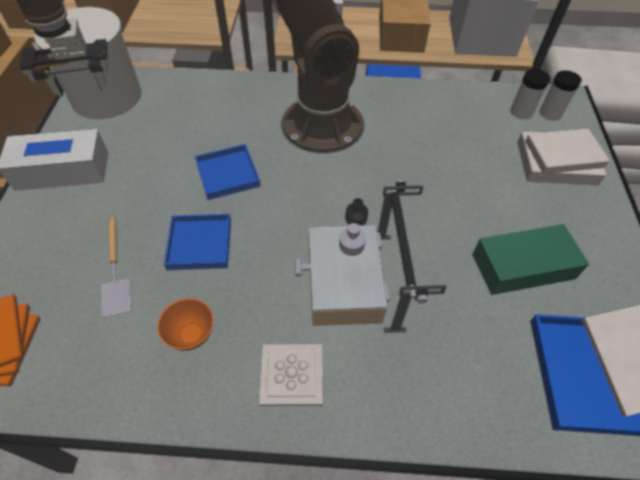

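View pics/top0.png

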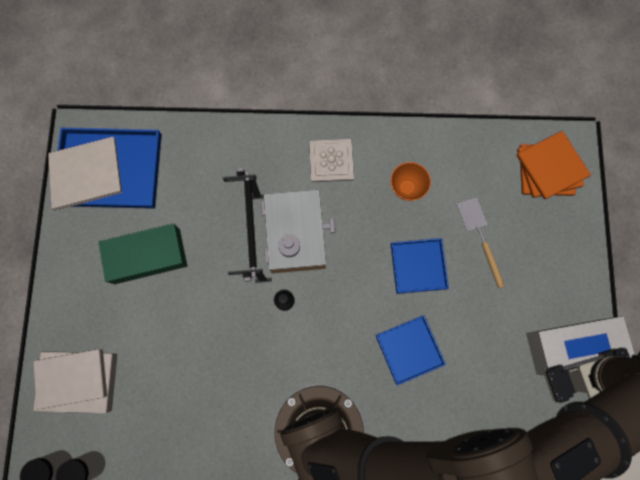

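Scene: the steel weight is on the lid (top 289,244) and its black look-alike stands on the bench (284,300), so the steel one is meant. The trays are at top (419,266), 0.55 m from the base, and (410,350), 0.34 m; the farther one is meant. The large blue tray at top left is a different size. Next I'll measure these and confirm them in a crop.

```bash
python3 - <<'E'
from h import *
p=dict(np.load("pics/top.npz")); w=cloud(p); im=p["img"]
R=cv2.Rodrigues(p["rvec"])[0]; print("cam",(-R.T@p["tvec"].ravel()).round(3))
def reg(l,t,r,b,zl,zh):
    a=w[t:b,l:r].reshape(-1,3); return a[(a[:,2]>zl)&(a[:,2]<zh)]
lid=reg(255,180,345,278,.07,.09)
def rect(a):
    c,s,ang=cv2.minAreaRect(a[:,:2].astype(np.float32)); return np.round(c,4),np.round(s,4),ang,a[:,2].mean().round(4)
print("all lid",rect(lid))
# plate only: erode by mask opening
m=np.zeros((480,640),np.uint8); m[180:278,255:345]=((w[180:278,255:345,2]>.07)&(w[180:278,255:345,2]<.09))
m=cv2.morphologyEx(cv2.morphologyEx(m,cv2.MORPH_CLOSE,np.ones((5,5))),cv2.MORPH_OPEN,np.ones((15,15)))
v,u=np.nonzero(m); print("plate",rect(w[v,u][~np.isnan(w[v,u,0])]))
h=reg(326,215,345,238,.06,.09); print("handle",h.mean(0),len(h),rect(h))
k=reg(265,225,310,262,.138,.16); print("knob",k.mean(0),len(k),rect(k))
b=reg(265,225,310,265,.1,.13); print("base",b.mean(0),len(b),rect(b))
s=reg(220,165,275,285,.15,.25); print("bar",len(s),rect(s)); print(np.percentile(s[:,2],[5,50,95]))
s=reg(242,195,262,255,.15,.25); print("bar mid",s.mean(0),len(s),rect(s))
t=reg(380,230,460,305,.018,.04); print("tray rim",rect(t)); 
t=reg(380,230,460,305,-.01,.04); print("tray",rect(t[t[:,2]>.003])if 1 else 0)
c=cv2.resize(np.hstack([im[170:320,220:350]]),None,fx=3,fy=3,interpolation=cv2.INTER_CUBIC)
c2=cv2.resize(im[230:390,370:470],None,fx=2.8,fy=2.8,interpolation=cv2.INTER_CUBIC)[:450]
cv2.imwrite("pics/crop.png",np.hstack([c[:448],c2[:448]]))
E
```

```text
cam [0.224 0.017 1.486]
all lid (array([0.5545, 0.0807]), array([0.2598, 0.2246]), 3.9684231281280518, np.float64(0.0801))
plate (array([0.5598, 0.0864]), array([0.2208, 0.163 ]), 5.99396276473999, np.float64(0.0802))
handle [ 0.57009139 -0.01980109  0.08018389] 96 (array([ 0.5703, -0.0177]), array([0.0412, 0.025 ]), 5.934177398681641, np.float64(0.0802))
knob [0.50523216 0.0973687  0.14711558] 90 (array([0.5056, 0.0981]), array([0.027 , 0.0257]), 74.22838592529297, np.float64(0.1471))
base [0.50206615 0.09667655 0.11345772] 279 (array([0.5058, 0.0973]), array([0.0591, 0.0593]), 39.705718994140625, np.float64(0.1135))
bar 1149 (array([0.545, 0.218]), array([0.3056, 0.089 ]), 6.169389724731445, np.float64(0.1872))
[0.17117886 0.18884429 0.19571007]
bar mid [0.54114484 0.1960038  0.18830646] 456 (array([0.5418, 0.197 ]), array([0.1619, 0.0208]), 6.502041816711426, np.float64(0.1883))
tray rim (array([ 0.4714, -0.2809]), array([0.1514, 0.151 ]), 6.159951686859131, np.float64(0.0262))
tray (array([ 0.47  , -0.2863]), array([0.2216, 0.2412]), 1.2141753435134888, np.float64(0.0097))
```

View pics/crop.png

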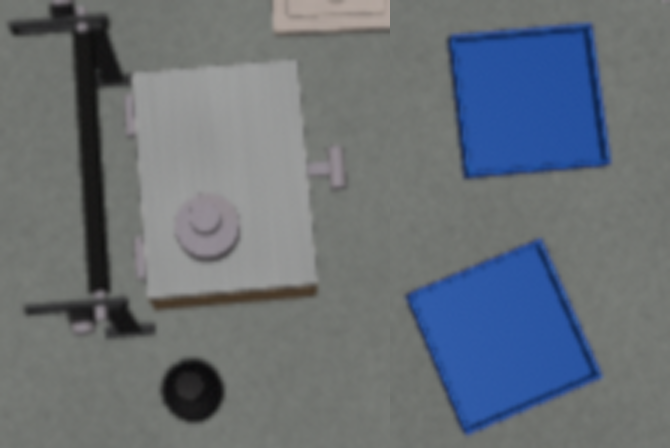

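```bash
cat >> h.py <<'E'
from scipy.spatial.transform import Rotation as Ro
def plan(x,y,z,yaw=0.1047):
    """tool shift (mm) and turn (rad) from now to a tool-down pose with the jaw axis at yaw"""
    s=arm.observe(); R=Ro.from_rotvec(s["ee_rot"]); P=np.array(s["position"])
    best=None
    for f in(1,-1):
        X=f*np.array([np.cos(yaw),np.sin(yaw),0]);Z=np.array([0,0,-1.]);T=Ro.from_matrix(np.stack([X,np.cross(Z,X),Z],1))
        t=(R.inv()*T).as_rotvec()
        if best is None or np.linalg.norm(t)<np.linalg.norm(best): best=t
    print("shift",(R.inv().apply(np.array([x,y,z])-P)*1000).round(1),"turn",best.round(3),"| pos",P.round(4),"joints",s["joints"].round(2),"F",np.round(s["force"],2),"w",round(s["width"],3),"t",s["clock"])
E
python3 - <<'E'
from h import *
plan(.506,.0975,.23); plan(.4,-.1,.27)
E
```

```text
shift [-570.3 -512.4   -3.3] turn [ 0.    -0.    -1.379] | pos [ 0.1828 -0.5977  0.2268] joints [ 1.17  0.43  0.02  1.57 -0.01  1.13 -0.08] F [ 0.17 -0.5  -0.09] w 1.003 t 0.7
shift [-412.4 -353.3  -43.3] turn [ 0.    -0.    -1.379] | pos [ 0.1828 -0.5977  0.2268] joints [ 1.17  0.43  0.02  1.57 -0.01  1.13 -0.08] F [ 0.17 -0.5  -0.09] w 1.003 t 0.7
```

Emit:
play_rows --pt "1 -41 -35 -43 0 0 -0.138" --pt "1 -82 -70 -43 0 0 -0.276" --pt "1 -124 -106 -43 0 0 -0.414" --pt "1 -165 -141 -43 0 0 -0.552" --pt "1 -206 -176 -43 0 0 -0.69" --pt "1 -247 -212 -43 0 0 -0.828" --pt "1 -288 -247 -43 0 0 -0.966" --pt "1 -330 -283 -43 0 0 -1.104" --pt "1 -371 -318 -43 0 0 -1.24" --pt "1 -412 -353 -43 0 0 -1.379" --force 25

```text
clock: 1.7
position: [0.3787, -0.1484, 0.2701]
ee_rot: [3.136, 0.173, 0.001]
force: [1.2, -0.1, 0.4]
width: 1.007
```

```bash
python3 - <<'E'
from h import *
plan(.506,.0975,.24)
E
```

```text
shift [ 153.6 -230.5   30. ] turn [ 0.001 -0.001  0.005] | pos [ 0.3787 -0.1484  0.2701] joints [ 0.72  0.07 -0.5   1.96  0.04  1.12  0.31] F [ 1.23 -0.1   0.38] w 1.007 t 1.7
```

Emit:
play_rows --pt "1 26 -38 5 0 0 0.005" --pt "1 51 -77 10 0 0 0.005" --pt "1 77 -115 15 0 0 0.005" --pt "1 102 -154 20 0 0 0.005" --pt "1 128 -192 25 0 0 0.005" --pt "1 154 -230 30 0 0 0.005" --pt "1 154 -230 30 0 0 0.005" --pt "1 154 -230 30 0 0 0.005"

```text
clock: 2.5
position: [0.5064, 0.0983, 0.2397]
ee_rot: [3.137, 0.169, 0.0]
force: [0.1, -0.5, 0.0]
width: 1.001
```

```bash
python3 - <<'E'
from h import *
p=arm.get_image("wrist"); cv2.imwrite("pics/w1.png",p["img"])
K=p["K"];R=cv2.Rodrigues(np.array(p["rvec"],float))[0];t=np.array(p["tvec"],float).ravel()
v,u=np.mgrid[0:480,0:640]; a=(u-K[0][2])/K[0][0]; b=(v-K[1][2])/K[1][1]; th=np.hypot(a,b)+1e-9
z=p["depth"]; k=np.tan(th)/th*z; w=(np.stack([a*k,b*k,z],-1)-t)@R; w[(z==0)|(th>1.3)]=np.nan
m=(np.hypot(w[...,0]-.506,w[...,1]-.0975)<.05)
for lo,hi in((.135,.16),(.1,.125)):
    q=w[m&(w[...,2]>lo)&(w[...,2]<hi)]; 
    if len(q): print(lo,len(q),q.mean(0).round(4),cv2.minEnclosingCircle(q[:,:2].astype(np.float32)),q[:,2].max())
plan(.506,.0975,.122)
E
```

```text
0.135 1282 [0.5043 0.0971 0.1473] ((0.5045641660690308, 0.09591079503297806), 0.014474806375801563) 0.1505937188565192
0.1 2939 [0.5036 0.1023 0.1133] ((0.5043594241142273, 0.09602667391300201), 0.030215483158826828) 0.11858484250964332
shift [ -0.2  -0.8 117.8] turn [ 0.001 -0.     0.001] | pos [0.5063 0.0969 0.2398] joints [ 0.23  0.32 -0.67  1.78  0.22  1.12 -0.41] F [-0.28 -1.32  0.59] w 0.997 t 2.55
```

View pics/w1.png

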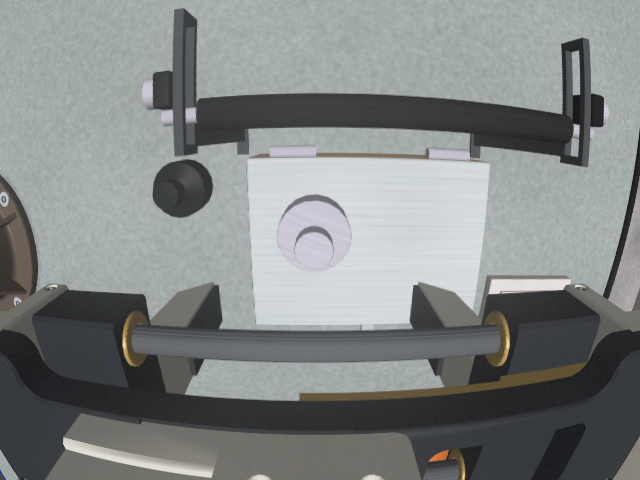

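The wrist view shows the steel weight at (315,245), with its knob between the jaws' line, and the black look-alike at (183,188). The measured axis agrees with the top view to within 2 mm. Before descending I'll check the camera mount's clearance to the bar.

```bash
python3 - <<'E'
from h import *
p=arm.get_image("wrist");R=cv2.Rodrigues(np.array(p["rvec"],float))[0];t=np.array(p["tvec"],float).ravel()
print("cam",-R.T@t,"axis",R[2])
plan(.505,.0965,.122)
E
```

```text
cam [0.49719195 0.17304521 0.39736896] axis [ 0.03050022 -0.28336251 -0.95852774]
shift [ -1.3  -0.7 118. ] turn [ 0.002 -0.    -0.   ] | pos [0.5063 0.0961 0.24  ] joints [ 0.23  0.32 -0.67  1.78  0.22  1.12 -0.41] F [ 0.27 -0.41  0.45] w 0.999 t 2.6
```

Emit:
play_rows --pt "1 -1 -1 25 0 0 0" --pt "1 -1 -1 50 0 0 0" --pt "1 -1 -1 75 0 0 0" --pt "1 -1 -1 95 0 0 0" --pt "1 -1 -1 110 0 0 0" --pt "1 -1 -1 118 0 0 0" --pt "1 -1 -1 118 0 0 0" --pt "-1 -1 -1 118 0 0 0" --pt "-1 -1 -1 118 0 0 0" --pt "-1 -1 -1 118 0 0 0" --force 30

```text
clock: 3.6
position: [0.5057, 0.0968, 0.1227]
ee_rot: [3.136, 0.163, 0.003]
force: [0.0, 1.1, -0.3]
width: 0.791
```

Emit:
play_rows --pt "-1 0 0 0 0 0 0" --pt "-1 0 0 0 0 0 0" --pt "-1 0 0 -5 0 0 0" --pt "-1 0 0 -15 0 0 0" --pt "-1 0 0 -30 0 0 0" --pt "-1 0 0 -50 0 0 0" --pt "-1 0 0 -70 0 0 0" --pt "-1 0 0 -85 0 0 0" --pt "-1 0 0 -90 0 0 0" --pt "-1 0 0 -90 0 0 0"

```text
clock: 4.6
position: [0.5059, 0.0971, 0.2136]
ee_rot: [3.136, 0.163, 0.006]
force: [0.0, -0.5, -1.2]
width: 0.002
```

```bash
python3 - <<'E'
from h import *
plan(.4714,-.281,.20); plan(.4714,-.281,.0465)
E
```

```text
shift [-73.6 372.5  14.1] turn [ 0.002 -0.003 -0.001] | pos [0.5059 0.0971 0.2136] joints [ 0.22  0.35 -0.67  1.82  0.25  1.06 -0.43] F [ 0.01 -0.52 -1.23] w 0.002 t 4.6
shift [-74.1 372.2 167.6] turn [ 0.002 -0.003 -0.001] | pos [0.5059 0.0971 0.2136] joints [ 0.22  0.35 -0.67  1.82  0.25  1.06 -0.43] F [ 0.01 -0.52 -1.23] w 0.002 t 4.6
```

The fingers were too slow and shut above the knob as the arm lifted. I'll reopen them and check that the weight hasn't moved.

Emit:
play_rows --pt "1 0 0 0 0 0 0" --pt "1 0 0 0 0 0 0" --pt "1 0 0 0 0 0 0" --pt "1 0 0 0 0 0 0" --pt "1 0 0 0 0 0 0" --pt "1 0 0 0 0 0 0" --pt "1 0 0 0 0 0 0" --pt "1 0 0 0 0 0 0" --pt "1 0 0 0 0 0 0"

```text
clock: 5.5
position: [0.5059, 0.0971, 0.2137]
ee_rot: [3.136, 0.163, 0.006]
force: [0.1, 0.3, 0.1]
width: 0.739
```

```bash
cat >> h.py <<'E'
def wcloud():
    p=arm.get_image("wrist");K=p["K"];R=cv2.Rodrigues(np.array(p["rvec"],float))[0];t=np.array(p["tvec"],float).ravel()
    v,u=np.mgrid[0:480,0:640]; a=(u-K[0][2])/K[0][0]; b=(v-K[1][2])/K[1][1]; th=np.hypot(a,b)+1e-9
    z=p["depth"]; k=np.tan(th)/th*z; w=(np.stack([a*k,b*k,z],-1)-t)@R; w[(z==0)|(th>1.3)]=np.nan
    return p,w
E
python3 - <<'E'
from h import *
p,w=wcloud()
m=(np.hypot(w[...,0]-.506,w[...,1]-.0975)<.06)
for lo,hi in((.135,.16),(.1,.125)):
    q=w[m&(w[...,2]>lo)&(w[...,2]<hi)]
    print(lo,len(q),q.mean(0).round(4),cv2.minEnclosingCircle(q[:,:2].astype(np.float32)),q[:,2].max())
plan(.505,.096,.121)
E
```

```text
0.135 1563 [0.5042 0.0973 0.1472] ((0.504539966583252, 0.09571254998445511), 0.014333507977426052) 0.15020735805618926
0.1 3452 [0.5036 0.103  0.1133] ((0.5045036673545837, 0.09568601846694946), 0.030262965708971024) 0.11816876562834765
shift [-1.4  0.8 92.6] turn [ 0.002 -0.004 -0.001] | pos [0.5059 0.0971 0.2136] joints [ 0.22  0.35 -0.67  1.82  0.25  1.06 -0.43] F [-0.04  0.74 -0.04] w 0.782 t 5.55
```

Emit:
play_rows --pt "0.4 -1 1 25 0 0 0" --pt "0.4 -1 1 50 0 0 0" --pt "0.4 -1 1 70 0 0 0" --pt "0.4 -1 1 85 0 0 0" --pt "0.4 -1 1 92 0 0 0" --pt "0.4 -1 1 92 0 0 0" --pt "-1 -1 1 92 0 0 0" --pt "-1 -1 1 92 0 0 0" --pt "-1 -1 1 92 0 0 0" --pt "-1 -1 1 92 0 0 0" --force 30

```text
clock: 6.55
position: [0.5056, 0.096, 0.1221]
ee_rot: [3.136, 0.163, 0.007]
force: [-0.5, -0.3, -1.0]
width: 0.397
```

Emit:
play_rows --pt "-1 0 0 0 0 0 0" --pt "-1 0 0 0 0 0 0" --pt "-1 0 0 0 0 0 0" --pt "-1 0 0 0 0 0 0" --pt "-1 0 0 0 0 0 0"

```text
clock: 7.05
position: [0.5056, 0.0959, 0.1223]
ee_rot: [3.136, 0.163, 0.007]
force: [-3.8, -1.1, 5.9]
width: 0.293
```

Emit:
play_rows --pt "-1 0 0 -4 0 0 0" --pt "-1 0 0 -12 0 0 0" --pt "-1 0 0 -25 0 0 0" --pt "-1 0 0 -40 0 0 0" --pt "-1 0 0 -55 0 0 0" --pt "-1 0 0 -68 0 0 0" --pt "-1 0 0 -76 0 0 0" --pt "-1 0 0 -80 0 0 0" --pt "-1 0 0 -80 0 0 0"

```text
clock: 7.95
position: [0.5053, 0.096, 0.2027]
ee_rot: [3.136, 0.163, 0.008]
force: [0.3, 1.1, -6.3]
width: 0.294
```

```bash
python3 - <<'E'
from h import *
plan(.4714,-.281,.20); plan(.4714,-.281,.0475)
E
```

```text
shift [-72.8 371.5   3.1] turn [ 0.002 -0.005 -0.001] | pos [0.5053 0.096  0.2027] joints [ 0.22  0.36 -0.66  1.84  0.26  1.03 -0.44] F [ 0.28  1.11 -6.26] w 0.294 t 7.95
shift [-73.6 371.2 155.6] turn [ 0.002 -0.005 -0.001] | pos [0.5053 0.096  0.2027] joints [ 0.22  0.36 -0.66  1.84  0.26  1.03 -0.44] F [ 0.28  1.11 -6.26] w 0.294 t 7.95
```

Emit:
play_rows --pt "-1 -2 8 0 0 0 0" --pt "-1 -5 24 0 0 0 0" --pt "-1 -10 48 0 0 0 0" --pt "-1 -15 75 0 0 0 0" --pt "-1 -20 102 0 0 0 0" --pt "-1 -26 130 0 0 0 0" --pt "-1 -31 158 0 0 0 0" --pt "-1 -37 186 0 0 0 0" --pt "-1 -42 212 0 0 0 0" --pt "-1 -46 234 0 0 0 0"

```text
clock: 8.95
position: [0.4826, -0.1438, 0.2022]
ee_rot: [3.136, 0.16, 0.005]
force: [0.7, 0.6, -5.6]
width: 0.295
```

```bash
python3 - <<'E'
from h import *
plan(.4714,-.281,.20)
E
```

```text
shift [-25.1 135.3   2.4] turn [ 0.002 -0.003 -0.002] | pos [ 0.4826 -0.1438  0.2022] joints [ 0.65  0.32 -0.59  1.86  0.21  1.01  0.07] F [ 0.74  0.62 -5.57] w 0.295 t 8.95
```

Emit:
play_rows --pt "-1 -4 22 2 0 0 0" --pt "-1 -9 48 2 0 0 0" --pt "-1 -14 75 2 0 0 0" --pt "-1 -18 98 2 0 0 0" --pt "-1 -22 117 2 0 0 0" --pt "-1 -25 129 2 0 0 0" --pt "-1 -25 135 2 0 0 0" --pt "-1 -25 135 2 0 0 0" --pt "-1 -25 135 2 0 0 0"

```text
clock: 9.85
position: [0.4717, -0.2795, 0.2003]
ee_rot: [3.136, 0.162, 0.005]
force: [0.5, 1.1, -5.0]
width: 0.295
```

```bash
python3 - <<'E'
from h import *
p=arm.get_image("top");w=cloud(p)
a=w[225:310,375:465].reshape(-1,3)
t=a[(a[:,2]>.018)&(a[:,2]<.04)&(np.hypot(a[:,0]-.47,a[:,1]+.28)<.12)]; print(len(t),cv2.minAreaRect(t[:,:2].astype(np.float32)))
p,w=wcloud(); a=w.reshape(-1,3); a=a[np.hypot(a[:,0]-.47,a[:,1]+.28)<.125]; t=a[(a[:,2]>.018)&(a[:,2]<.04)]
print(len(t),cv2.minAreaRect(t[:,:2].astype(np.float32))); cv2.imwrite("pics/w2.png",p["img"])
plan(.4714,-.281,.0475)
E
```

```text
266 ((0.47116532921791077, -0.27729150652885437), (0.15080691874027252, 0.14377842843532562), 6.184046745300293)
2925 ((0.4704609513282776, -0.2826635241508484), (0.150730699300766, 0.1487380415201187), 6.311345100402832)
shift [ -1.1   1.3 152.9] turn [ 0.002 -0.003 -0.001] | pos [ 0.4718 -0.2794  0.2004] joints [ 0.84  0.39 -0.53  1.77  0.22  1.04  0.33] F [-0.47 -0.11 -6.33] w 0.298 t 9.95
```

View pics/w2.png

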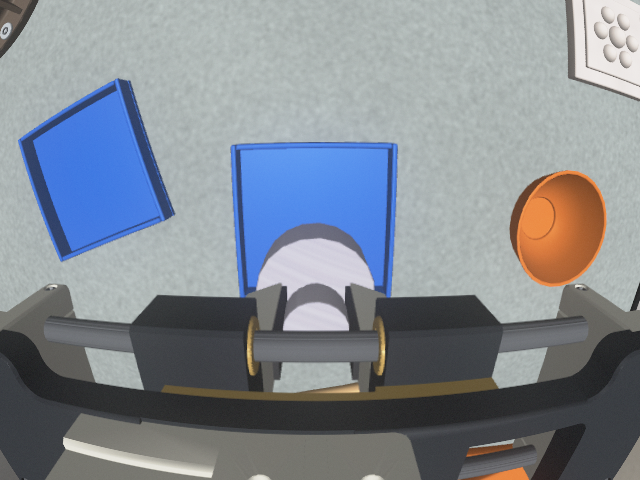

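The weight hangs upright in the fingers, centred over the far tray (315,220). Lowering it now, slowly at the end.

Emit:
play_rows --pt "-1 -1 2 20 0 0 0" --pt "-1 -1 2 45 0 0 0" --pt "-1 -1 2 75 0 0 0" --pt "-1 -1 2 100 0 0 0" --pt "-1 -1 2 120 0 0 0" --pt "-1 -1 2 135 0 0 0" --pt "-1 -1 2 144 0 0 0" --pt "-1 -1 2 148 0 0 0" --pt "-1 -1 2 150 0 0 0" --pt "-1 -1 2 151 0 0 0"

```text
clock: 10.95
position: [0.4721, -0.2818, 0.05]
ee_rot: [3.135, 0.163, 0.007]
force: [0.3, -0.9, -5.6]
width: 0.296
```

Emit:
play_rows --pt "-1 0 0 0.5 0 0 0" --pt "-1 0 0 1 0 0 0" --pt "-1 0 0 1.5 0 0 0" --pt "-1 0 0 2 0 0 0" --pt "-1 0 0 2 0 0 0"

```text
clock: 11.45
position: [0.472, -0.2818, 0.048]
ee_rot: [3.135, 0.163, 0.007]
force: [-0.2, 0.4, -5.3]
width: 0.292
```

Emit:
play_rows --pt "-1 0 0 0.5 0 0 0" --pt "-1 0 0 1 0 0 0" --pt "-1 0 0 1.5 0 0 0" --pt "-1 0 0 1.5 0 0 0"

```text
clock: 11.85
position: [0.472, -0.2818, 0.0469]
ee_rot: [3.135, 0.163, 0.007]
force: [-3.2, 0.2, 3.5]
width: 0.289
```

Emit:
play_rows --pt "0.1 0 0 0 0 0 0" --pt "0.1 0 0 0 0 0 0" --pt "0.1 0 0 0 0 0 0" --pt "0.1 0 0 0 0 0 0" --pt "0.1 0 0 0 0 0 0" --pt "0.1 0 0 -10 0 0 0" --pt "0.1 0 0 -30 0 0 0" --pt "0.1 0 0 -65 0 0 0" --pt "0.1 0 0 -110 0 0 0" --pt "0.1 0 0 -150 0 0 0"

```text
clock: 12.85
position: [0.4714, -0.2812, 0.1995]
ee_rot: [3.135, 0.164, 0.008]
force: [1.7, -1.4, 0.6]
width: 0.551
```

```bash
python3 - <<'E'
from h import *
p,w=wcloud(); a=w.reshape(-1,3); a=a[np.hypot(a[:,0]-.47,a[:,1]+.28)<.125]
for lo,hi in((.018,.034),(.035,.047),(.062,.09)):
    t=a[(a[:,2]>lo)&(a[:,2]<hi)]; print(len(t),cv2.minAreaRect(t[:,:2].astype(np.float32)),t[:,2].mean())
cv2.imwrite("pics/w3.png",p["img"])
plan(.571,-.0205,.15)
E
```

```text
3794 ((0.47047629952430725, -0.28375720977783203), (0.1505548506975174, 0.15059484541416168), 6.322225093841553) 0.02616123093509636
2300 ((0.47059324383735657, -0.28180038928985596), (0.0585322380065918, 0.05896501988172531), 32.047061920166016) 0.03822915858383904
993 ((0.47075575590133667, -0.2817584276199341), (0.02789551019668579, 0.027034681290388107), 18.399497985839844) 0.07210760706739155
shift [ 122.6 -250.5   55.6] turn [ 0.008 -0.012  0.   ] | pos [ 0.4745 -0.2821  0.206 ] joints [ 0.84  0.38 -0.54  1.76  0.23  1.04  0.33] F [ 3.2  -0.46  4.39] w 0.55 t 12.9
```

View pics/w3.png

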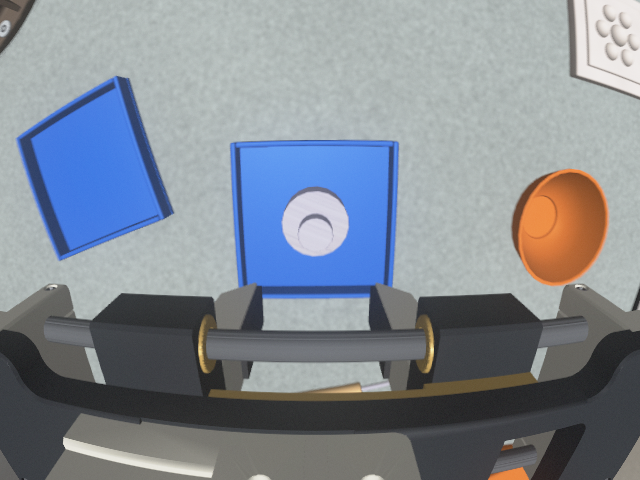

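The weight stands upright at the tray's centre (315,220), within 2 mm. Next I go above the handle.

Emit:
play_rows --pt "0.4 20 -42 2 0 0 0" --pt "0.4 41 -84 5 0 0 0" --pt "0.4 61 -125 8 0 0 0" --pt "0.4 82 -167 12 0 0 0" --pt "0.4 102 -209 20 0 0 0" --pt "0.4 118 -240 40 0 0 0" --pt "0.4 122 -250 52 0 0 0" --pt "0.4 122 -250 55 0 0 0" --pt "0.4 122 -250 55 0 0 0"

```text
clock: 13.8
position: [0.5699, -0.0226, 0.1503]
ee_rot: [3.129, 0.163, 0.017]
force: [-0.2, -0.5, -0.8]
width: 0.703
```

```bash
python3 - <<'E'
from h import *
p,w=wcloud(); a=w.reshape(-1,3); a=a[~np.isnan(a[:,0])]
xc=np.array([-np.sin(.1047),np.cos(.1047)]); 
pl=a[(a[:,2]>.075)&(a[:,2]<.088)&(np.hypot(a[:,0]-.56,a[:,1]-.075)<.17)]
print(cv2.minAreaRect(pl[:,:2].astype(np.float32)))
s=(pl[:,:2]-[.571,-.021])@xc; h=pl[np.abs(s)<.010]; print(len(h),cv2.minAreaRect(h[:,:2].astype(np.float32)),h[:,2].max())
g=pl[s>.03]; print("plate",cv2.minAreaRect(g[:,:2].astype(np.float32)),g[:,2].mean())
b=a[(a[:,2]>.165)&(a[:,2]<.193)&(np.abs(a[:,0]-.545)<.07)&(np.abs(a[:,1]-.2)<.04)]; print("bar",len(b),cv2.minAreaRect(b[:,:2].astype(np.float32)),b[:,2].max())
cv2.imwrite("pics/w4.png",p["img"])
plan(.571,-.021,.058)
E
```

```text
((0.5603154301643372, 0.059672437608242035), (0.22114388644695282, 0.18345095217227936), 6.132231712341309)
1509 ((0.5695313215255737, -0.021118203178048134), (0.0396614745259285, 0.01989087089896202), 5.465622901916504) 0.08476669845289014
plate ((0.5581684708595276, 0.0796554684638977), (0.22114388644695282, 0.1432548314332962), 6.132231712341309) 0.0801972274557033Traceback (most recent call last):
  File "<stdin>", line 8, in <module>
    return umr_maximum(a, axis, None, out, keepdims, initial, where)
ValueError: zero-size array to reduction operation maximum which has no identity
```

```bash
python3 - <<'E'
from h import *
plan(.5697,-.0207,.057,.107)
E
```

```text
shift [-1.3 -3.3 93.8] turn [ 0.009 -0.012 -0.004] | pos [ 0.5702 -0.0231  0.1508] joints [ 0.35  0.48 -0.57  1.78  0.32  0.96 -0.25] F [ 0.38 -0.76  0.27] w 0.7 t 13.85
```

Emit:
play_rows --pt "0.4 -1 -3 20 0.009 -0.012 -0.004" --pt "0.4 -1 -3 45 0.009 -0.012 -0.004" --pt "0.4 -1 -3 70 0.009 -0.012 -0.004" --pt "0.4 -1 -3 85 0.009 -0.012 -0.004" --pt "0.4 -1 -3 93 0.009 -0.012 -0.004" --pt "0.4 -1 -3 94 0.009 -0.012 -0.004" --pt "-1 -1 -3 94 0.009 -0.012 -0.004" --pt "-1 -1 -3 94 0.009 -0.012 -0.004" --pt "-1 -1 -3 94 0.009 -0.012 -0.004" --pt "-1 -1 -3 94 0.009 -0.012 -0.004" --force 20

```text
clock: 14.85
position: [0.5706, -0.0209, 0.0575]
ee_rot: [3.137, 0.168, 0.001]
force: [-0.5, -0.3, 3.1]
width: 0.432
```

Emit:
play_rows --pt "-1 0 0 0 0 0 0" --pt "-1 0 0 0 0 0 0" --pt "-1 0 0 0 0 0 0" --pt "-1 0 0 0 0 0 0"

```text
clock: 15.25
position: [0.5705, -0.0209, 0.0575]
ee_rot: [3.137, 0.168, 0.001]
force: [-0.1, 0.1, -0.5]
width: 0.436
```

```bash
cat >> h.py <<'E'
def arc(ths,th0=0.0,yaw=.107,L=.188,o=.005):
    """tool shifts (mm) from the present pose (lid at th0) to lid angles ths, handle on its arc"""
    s=arm.observe(); R=Ro.from_rotvec(s["ee_rot"])
    xc=np.array([-np.sin(yaw),np.cos(yaw),0]);Z=np.array([0,0,1.])
    f=lambda t: xc*(-L*np.cos(t)+o*np.sin(t))+Z*(L*np.sin(t)+o*np.cos(t))
    for t in ths: print(round(t,3),(R.inv().apply(f(t)-f(th0))*1000).round(1))
    P=np.array(s["position"]); print(P.round(4),np.round(s["force"],2),s["width"],s["clock"])
E
python3 - <<'E'
from h import *
plan(.5697,-.0207,.057,.107)
arc(np.cumsum([.02,.04,.05,.06,.06,.06,.06,.06,.06,.06]))
E
```

```text
shift [-0.8 -0.3  0.5] turn [ 0.    -0.001 -0.   ] | pos [ 0.5705 -0.0209  0.0575] joints [ 0.31  0.6  -0.52  1.85  0.4   0.79 -0.32] F [-0.08  0.13 -0.55] w 0.436 t 15.25
0.02 [ 0.  -0.1 -3.8]
0.06 [  0.   -0.6 -11.3]
0.11 [  0.   -1.7 -20.6]
0.17 [  0.   -3.6 -31.7]
0.23 [  0.   -6.1 -42.7]
0.29 [  0.   -9.3 -53.6]
0.35 [  0.1 -13.1 -64.2]
0.41 [  0.1 -17.6 -74.5]
0.47 [  0.1 -22.6 -84.6]
0.53 [  0.1 -28.3 -94.4]
[ 0.5705 -0.0209  0.0575] [-0.08  0.13 -0.55] 0.4358698374966578 15.25
```

Emit:
play_rows --pt "-1 0 0 -4 0 0 0" --pt "-1 0 -1 -11 0 0 0" --pt "-1 0 -2 -21 0 0 0" --pt "-1 0 -4 -32 0 0 0" --pt "-1 0 -6 -43 0 0 0" --pt "-1 0 -9 -54 0 0 0" --pt "-1 0 -13 -64 0 0 0" --pt "-1 0 -18 -75 0 0 0" --pt "-1 0 -23 -85 0 0 0" --pt "-1 0 -28 -94 0 0 0"

```text
clock: 16.25
position: [0.5673, 0.0073, 0.1523]
ee_rot: [3.137, 0.168, 0.001]
force: [2.3, 0.7, -7.2]
width: 0.434
```

```bash
cat >> h.py <<'E'
def lidangle():
    # from TCP: handle = TCP + 19 mm up; shut pose (.5705,-.0209,.0575)
    s=arm.observe();P=np.array(s["position"])-[.5705,-.0209,.0575];xc=np.array([-np.sin(.107),np.cos(.107)])
    a=P[:2]@xc-.188;b=P[2]+.005
    return np.arctan2(b,-a)-np.arctan2(.005,.188), np.hypot(a,b)
E
python3 - <<'E'
from h import *
t,r=lidangle();print(t,r)
arc(t+np.arange(1,11)*.055,t)
E
```

```text
0.5324582225235815 0.18824059543125704
0.587 [ 0.  -5.7 -8.6]
0.642 [  0.  -11.9 -16.9]
0.697 [  0.  -18.5 -24.8]
0.752 [  0.  -25.6 -32.4]
0.807 [  0.  -33.1 -39.6]
0.862 [  0.  -40.9 -46.3]
0.917 [  0.  -49.1 -52.6]
0.972 [  0.  -57.7 -58.4]
1.027 [  0.  -66.5 -63.8]
1.082 [  0.  -75.6 -68.6]
[0.5673 0.0073 0.1523] [ 2.27  0.68 -7.16] 0.43405424684776484 16.25
```

Emit:
play_rows --pt "-1 0 -6 -9 0 0 0" --pt "-1 0 -12 -17 0 0 0" --pt "-1 0 -18 -25 0 0 0" --pt "-1 0 -26 -32 0 0 0" --pt "-1 0 -33 -40 0 0 0" --pt "-1 0 -41 -46 0 0 0" --pt "-1 0 -49 -53 0 0 0" --pt "-1 0 -58 -58 0 0 0" --pt "-1 0 -66 -64 0 0 0" --pt "-1 0 -76 -69 0 0 0"

```text
clock: 17.25
position: [0.5588, 0.0832, 0.2218]
ee_rot: [3.136, 0.167, 0.0]
force: [-0.5, -3.8, -1.1]
width: 0.43
```

```bash
python3 - <<'E'
from h import *
t,r=lidangle();print(t,r)
arc(t+np.arange(1,11)*.045,t)
E
```

```text
1.087284101018987 0.1886265776645102
1.132 [-0.  -7.7 -3.6]
1.177 [ -0.  -15.5  -6.8]
1.222 [ -0.  -23.5  -9.7]
1.267 [ -0.  -31.5 -12.2]
1.312 [ -0.  -39.7 -14.3]
1.357 [ -0.  -48.  -16.1]
1.402 [ -0.  -56.4 -17.5]
1.447 [ -0.  -64.8 -18.5]
1.492 [ -0.  -73.2 -19.1]
1.537 [ -0.  -81.7 -19.4]
[0.5588 0.0832 0.2218] [-0.55 -3.81 -1.09] 0.4300900665213152 17.25
```

Emit:
play_rows --pt "-1 0 -8 -4 0 0 0" --pt "-1 0 -15 -7 0 0 0" --pt "-1 0 -23 -10 0 0 0" --pt "-1 0 -31 -12 0 0 0" --pt "-1 0 -40 -14 0 0 0" --pt "-1 0 -48 -16 0 0 0" --pt "-1 0 -56 -17.5 0 0 0" --pt "-1 0 -63 -18.5 0 0 0" --pt "-1 0 -69 -19 0 0 0" --pt "-1 0 -73 -19 0 0 0"

```text
clock: 18.25
position: [0.5507, 0.1568, 0.2411]
ee_rot: [3.136, 0.168, 0.0]
force: [-5.1, -4.2, 6.5]
width: 0.433
```

```bash
python3 - <<'E'
from h import *
t,r=lidangle();print(t,r)
arc(t+np.arange(1,11)*.0133,t)
arc([1.68,1.72,1.8],t)
E
```

```text
1.4954010275565197 0.18886812890752258
1.509 [ 0.  -2.5 -0.1]
1.522 [ 0.  -5.  -0.2]
1.535 [ 0.  -7.5 -0.2]
1.549 [  0.  -10.   -0.2]
1.562 [  0.  -12.5  -0.2]
1.575 [  0.  -15.   -0.1]
1.589 [  0.  -17.5  -0.1]
1.602 [  0.  -20.    0.1]
1.615 [  0.  -22.5   0.2]
1.628 [  0.  -25.    0.4]
[0.5507 0.1568 0.2411] [-5.1  -4.21  6.55] 0.43328335980118654 18.25
1.68 [  0.  -34.6   1.5]
1.72 [  0.  -42.1   2.6]
1.8 [  0.  -56.8   5.9]
[0.5507 0.1568 0.2411] [-5.1  -4.21  6.55] 0.43328335980118654 18.25
```

Emit:
play_rows --pt "-1 0 -3 -0.5 0 0 0" --pt "-1 0 -6 -0.5 0 0 0" --pt "-1 0 -9 -0.5 0 0 0" --pt "-1 0 -12 -0.5 0 0 0" --pt "-1 0 -15 -0.5 0 0 0" --pt "-1 0 -18 -0.3 0 0 0" --pt "-1 0 -20 -0.3 0 0 0" --pt "-1 0 -22 -0.3 0 0 0" --pt "-1 0 -24 0 0 0 0" --pt "-1 0 -25 0 0 0 0"

```text
clock: 19.25
position: [0.5478, 0.1818, 0.241]
ee_rot: [3.136, 0.168, -0.0]
force: [-3.1, -3.2, -1.9]
width: 0.433
```

Emit:
play_rows --pt "-1 0 -1 0 0 0 0" --pt "-1 0 -2 0 0 0 0" --pt "-1 0 -3 0.2 0 0 0" --pt "-1 0 -4 0.2 0 0 0"

```text
clock: 19.65
position: [0.5474, 0.1857, 0.2407]
ee_rot: [3.136, 0.168, -0.001]
force: [-1.9, -3.7, -4.8]
width: 0.432
```

Emit:
play_rows --pt "-1 0 -0.7 0.1 0 0 0" --pt "-1 0 -1.4 0.1 0 0 0" --pt "-1 0 -2 0.1 0 0 0" --pt "-1 0 -2 0.1 0 0 0"

```text
clock: 20.05
position: [0.5471, 0.1878, 0.2405]
ee_rot: [3.136, 0.168, -0.001]
force: [-1.9, -2.1, -4.2]
width: 0.433
```

Emit:
play_rows --pt "-1 0 -0.7 0.1 0 0 0" --pt "-1 0 -1.4 0.1 0 0 0" --pt "-1 0 -2 0.1 0 0 0" --pt "-1 0 -2 0.1 0 0 0"

```text
clock: 20.45
position: [0.5469, 0.1898, 0.2402]
ee_rot: [3.136, 0.168, -0.001]
force: [-1.1, -2.7, -4.0]
width: 0.429
```

Emit:
play_rows --pt "-1 0 -0.7 0.1 0 0 0" --pt "-1 0 -1.4 0.1 0 0 0" --pt "-1 0 -2 0.1 0 0 0" --pt "-1 0 -2 0.1 0 0 0"

```text
clock: 20.85
position: [0.5466, 0.1919, 0.24]
ee_rot: [3.136, 0.169, -0.001]
force: [-1.3, -3.0, -5.3]
width: 0.43
```

Emit:
play_rows --pt "-1 0 -0.7 0.3 0 0 0" --pt "-1 0 -1.4 0.4 0 0 0" --pt "-1 0 -2 0.5 0 0 0" --pt "-1 0 -2 0.5 0 0 0"

```text
clock: 21.25
position: [0.5464, 0.1942, 0.2397]
ee_rot: [3.137, 0.169, -0.001]
force: [-2.5, -2.7, -1.5]
width: 0.432
```

Emit:
play_rows --pt "-1 0 -0.7 0.1 0 0 0" --pt "-1 0 -1.4 0.2 0 0 0" --pt "-1 0 -2 0.2 0 0 0" --pt "-1 0 -2 0.2 0 0 0"

```text
clock: 21.65
position: [0.5462, 0.1963, 0.2394]
ee_rot: [3.137, 0.169, -0.001]
force: [-1.5, -2.0, -2.9]
width: 0.429
```

Emit:
play_rows --pt "-1 0 -0.7 0.1 0 0 0" --pt "-1 0 -1.4 0.2 0 0 0" --pt "-1 0 -2 0.2 0 0 0" --pt "-1 0 -2 0.2 0 0 0"

```text
clock: 22.05
position: [0.546, 0.198, 0.2391]
ee_rot: [3.136, 0.169, -0.001]
force: [-1.9, -4.5, -2.5]
width: 0.434
```

Emit:
play_rows --pt "-1 0 -0.7 0.1 0 0 0" --pt "-1 0 -1.4 0.2 0 0 0" --pt "-1 0 -2 0.3 0 0 0" --pt "-1 0 -2 0.3 0 0 0"

```text
clock: 22.45
position: [0.5458, 0.1994, 0.2388]
ee_rot: [3.135, 0.168, -0.001]
force: [-4.0, -5.4, -2.1]
width: 0.431
```

```bash
python3 - <<'E'
from h import *
print(lidangle())
p=arm.get_image("scene"); cv2.imwrite("pics/s2.png",cv2.resize(p["img"][120:360,260:480],None,fx=2.5,fy=2.5,interpolation=cv2.INTER_CUBIC))
for i in range(4): 
    print(arm.observe()["force"].round(2)); arm.get_image("scene")
E
```

```text
(np.float64(1.7228228658312776), np.float64(0.18933368328235353))
[-2.41 -5.03 -1.96]
[-3.1  -5.94 -1.35]
[-1.95 -5.82 -1.85]
[-1.97 -5.84 -1.25]
```

View pics/s2.png

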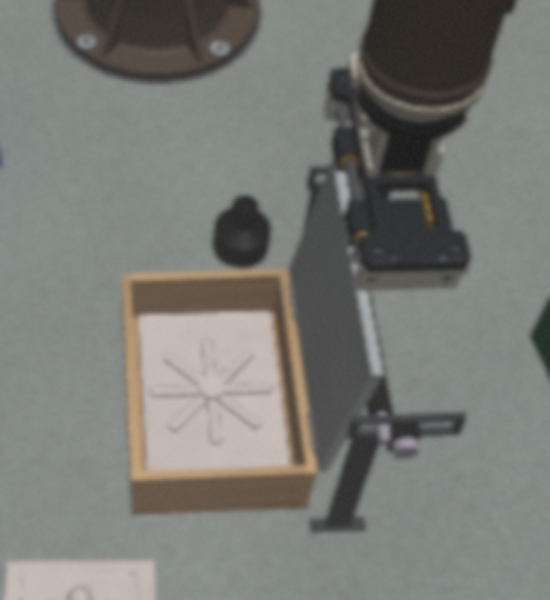

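The lid is past upright and against the bar; Fy rose from -2.5 to -5.8 N, so about 5 N on the bar. One more small push to firm it up.

Emit:
play_rows --pt "-1 0 -0.7 0.1 0 0 0" --pt "-1 0 -1.4 0.2 0 0 0" --pt "-1 0 -2 0.2 0 0 0" --pt "-1 0 -2 0.2 0 0 0" --pt "-1 0 -2 0.2 0 0 0" --pt "-1 0 -2 0.2 0 0 0"

```text
clock: 23.3
position: [0.5457, 0.2004, 0.2387]
ee_rot: [3.134, 0.167, -0.001]
force: [-2.8, -6.5, -1.4]
width: 0.429
```

```bash
python3 - <<'E'
from h import *
print(lidangle())
for i in range(4): 
    print(arm.observe()["force"].round(2)); arm.get_image("scene")
E
```

```text
(np.float64(1.7284794418307285), np.float64(0.18939506135358142))
[-2.83 -6.53 -1.36]
[-3.7  -5.98 -0.74]
[-2.61 -6.88 -0.65]
[-1.95 -6.47 -1.99]
```

Emit:
play_rows --pt "0.3 0 0 0 0 0 0" --pt "0.3 0 0 0 0 0 0" --pt "0.3 0 0 0 0 0 0" --pt "0.3 0 0 0 0 0 0" --pt "0.3 0 0 -5 0 0 0" --pt "0.3 0 0 -15 0 0 0" --pt "0.3 0 0 -35 0 0 0" --pt "0.3 0 0 -65 0 0 0" --pt "0.3 0 0 -95 0 0 0" --pt "0.3 0 0 -120 0 0 0"

```text
clock: 24.5
position: [0.5459, 0.2012, 0.3614]
ee_rot: [3.135, 0.167, 0.002]
force: [1.2, 0.3, -0.3]
width: 0.647
```

```bash
python3 - <<'E'
from h import *
s=arm.observe();print(s["position"],s["force"],s["width"])
p,w=wcloud(); cv2.imwrite("pics/w5.png",p["img"])
a=w.reshape(-1,3);xc=np.array([-np.sin(.107),np.cos(.107)]);H=np.array([.5505,.1660])
s=(a[:,:2]-H)@xc; m=(a[:,2]>.22)&(a[:,2]<.275)&(np.abs(s-.03)<.04)&(np.abs(a[:,0]-.547)<.025)
h=a[m]; print(len(h),s[m].mean() if m.any() else 0,h.mean(0) if m.any() else 0)
q=arm.get_image("scene");W=cloud(q); b=W.reshape(-1,3)
k=b[(b[:,2]>.06)&(b[:,2]<.09)&(np.hypot(b[:,0]-.47,b[:,1]+.28)<.04)]; print("knob",k.mean(0),len(k))
v,u=np.nonzero((np.abs(W[...,0]-.55)<.09)&(np.abs(W[...,1]-.175)<.05)&(W[...,2]>.08)&(W[...,2]<.22))
g=W[v,u]; sx=(g[:,:2]-H)@xc; f=sx<.02+0*sx
g2=np.polyfit(g[f,2],sx[f],1); print("lid slope",g2, "angle",np.pi/2+np.arctan(g2[0]),f.sum())
E
```

```text
[0.54590246 0.20119096 0.3614454 ] [ 1.16999712  0.25389225 -0.30399737] 0.6468533113634447
1422 0.02785193589806366 [0.54623249 0.19355376 0.25599751]
knob [ 0.47589631 -0.281754    0.06991314] 118
lid slope [ 0.13321065 -0.01366757] angle 1.7032273213294722 1634
```

View pics/w5.png

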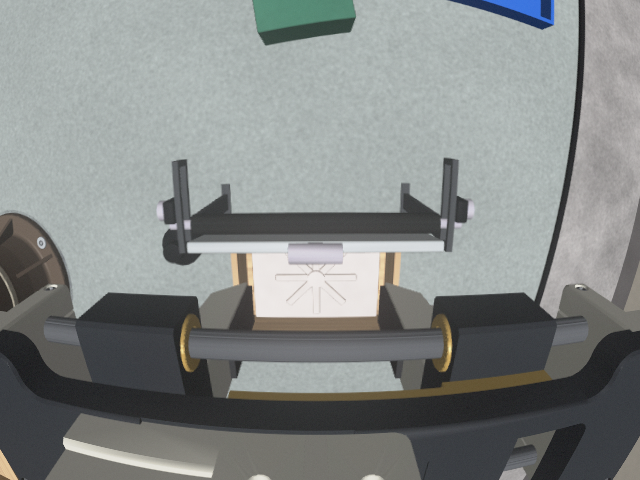

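The wrist view shows the lid standing against the bar, with its edge at (315,245), the bar at (315,225) and the fingers clear. The weight is unmoved in the tray. Handing in.

```bash
python3 -c "
from cell import arm
print(arm.sign_off())"
```

```text
the job is handed in; nothing more can be done
None
```

The job is handed in: the weight is in the far tray and the lid is resting open against the stop bar. No verdict was reported. It took about 24.5 s of the 70 s.

- **Weight:** I took the steel weight off the lid. The first grasp closed above the knob and missed, but a check showed the weight hadn't moved, and the second grasp held. I set it down with only a few newtons of contact. The last close-up put it upright and within about 2 mm of the tray's centre.
- **Lid:** I swung it by the handle at about 0.6 rad/s or less, slowing to millimetre steps near the bar. The push at the handle rose from about 2.5 to 6.5 N, which is roughly 6 N on the bar, with the lid at about 1.73 rad. Then I let go straight up.
- **Last checks:** After release the tool read about zero force, and the cameras put the lid at about 1.70 rad. That is slightly less than the 1.73 rad from the arm's position while pushing. I put the gap down to the spring relaxing and measurement error.
- **Not confirmed:** That the lid still touches the bar is inferred from the hinge friction, not measured. I also didn't measure the bystander objects at the end, but no move went near them.

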